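# Lock the drill jig open with its pin

### The job

Open the drill jig for changing the blank: swing its hinged drill plate up and back by the black knob until it leans on its stop, then lock it there with the steel lock pin from the wooden tray, pushed through the cheek and the plate's arm until its grip sits against the cheek. The tray leaves room for fingers only at the middle of the pin, so it has to be put down and taken again by its grip before it can go all the way home. Do not disturb the other loose things lying around.

Things in the scene. Friction and masses are not known exactly. Their poses are not given: they have to be found in the camera images.
- jig: Drill jig, screwed down: plywood base 200 (x) x 180 (y) x 18 mm, origin at the centre of its underside, -x is its front (towards the robot), +y its left. Two upright aluminium cheeks, 72 mm long in x (x 19 to 91), 16 mm thick (y -62 to -46 and +46 to +62), up to z 138. Between them swings the drill plate. A wooden blank lies in it and stays there.
- drill_plate (a joint): Hinge of the drill plate, 0 = closed (level), 2.00 rad = swung up and back against its stop, leaning 25 degrees past upright, where its weight keeps it; let go below about 1.75 rad it falls shut. Two dark steel arms (10 mm thick, y -44 to -34 and +34 to +44 mm, 28 mm high) carry an aluminium plate 100 mm wide that reaches 146 mm from the hinge axis. It weighs about 0.45 kg.
- plate_hinge (a point): On the hinge axis of the drill plate (along the jig's y), midway between the cheeks, 63 mm above the bench.
- plate_knob (a point): Centre of the black round knob of the drill plate, 28 mm in diameter and 25 mm high, on a 10 mm stem; its underside is 20 mm above the aluminium plate. 128 mm in front of the hinge axis and 18 mm above it when closed; it turns with the plate.
- lock_hole (a point): Centre of the mouth of the lock hole, on the outer face of the right-hand (-y) cheek; axes as the jig's. The hole, 15 mm in diameter, countersunk to about 18, runs level along the jig's +y through the 16 mm cheek and, with the plate on its stop, on through the 10 mm arm 2 mm behind it; 104 mm above the bench. The right cheek alone has one.
- lock_depth (a point): 85 mm inside the mouth on the hole's axis: where the pin's tip is when the pin is fully home.
- pin_tray: Wooden tray, fixed, 66 (x) x 150 (y) mm, origin at the centre of its underside, tops 34 mm high. The pin lies along its y, tip to +y, axis 23 mm above the bench; its grip is sunk flush in a 22 mm groove (y -75 to -10) and its tip in a 16 mm groove (y +42 to +75). Between them, y -10 to +42 mm, is an open finger gap with its floor at z 9 mm, where the shank lies bare.
- lock_pin: Lock pin, 135 mm long, about 90 g: round steel shank 12 mm in diameter, 85 mm long, the last 6 mm tapered to 6 mm, and a square black grip 18 x 18 x 50 mm. Origin on the axis at the shoulder where grip meets shank; +y points to the tip (shank y 0 to 85, grip y -50 to 0). Its mass centre is at about y +25 mm.
- pin_tip (a point): End of the shank, on the pin's axis.
- next_blank: Loose wooden block 45 x 90 x 19 mm left of the jig, not to be disturbed; origin at the centre of its underside.
- tape_measure: Loose tape measure 36 x 80 x 64 mm behind the jig, not to be disturbed; origin at the centre of its underside.
- screwdriver: Loose screwdriver 31 x 225 x 30 mm lying at the right, not to be disturbed; origin at the centre of its underside, its length along y.

How it is judged:
By the outcome, as a careful person would: the job done as asked, in the order asked, and still so for the second after the job is handed in, with the robot touching nothing.
It also fails if it takes over 69 s, if anything falls off the work surface, if the arm or the gripper's body presses on something with over 40 N, if the wrist force passes 120 N, or if a joint passes its speed limit or range.

### The arm

A 6-joint arm with a two-finger parallel gripper is mounted at the origin on a cart in front of the work surface, level with it; the furniture and walls round the work are solid. World frame = base frame: x ahead of the robot, y to its left, z up, the work surface at z = 0. Lengths are in m, angles in rad, forces in N, time in s.
With the tool pointing down it reaches from about 0.275 to 0.875 m from the base axis. Payload 12.5 kg.
Tool frame: the origin (TCP) lies on the centre line of the jaws, within the pads' length; the fingertips stand r.finger_overhang ahead of it and the grasp point (between the pads) lies 3 mm ahead of it (r.finger_overhang is the distance from the TCP to the fingertips, in m); z points along the fingers, y is the line along which they close (so a half turn about z gives the same grasp; the last joint's range is limited). The gripper opens to 85 mm and grips with 20 to 120 N. Pads are 22 mm wide; open, the fingers measure 114 mm over their backs; the gripper's body (76 mm by 85 mm) begins 54 mm behind the grasp point. The pads swing forward as they close: fully open they stand 13 mm farther back than shut.
Start: joints at [-1.259, 0.351, 1.652, -0, 1.139, -0.085], TCP at [0.213, -0.507, 0.253] pointing down, gripper open.
Joint ranges: [-2.75, 2.75], [-0.79, 2.1], [0.01, 2.65], [-1.57, 4.71], [0.07, 3.14], [-2.87, 2.87]. Speed limits (rad/s): [2.22, 2.22, 2.79, 3.14, 3.14, 3.14].

### API

Orientations are given as a unit quaternion [x, y, z, w].
In Python, from cell import r, optics gives the robot as it stands. The module is installed in compiled form; this text tells all that it offers. Calls block until the motion is done:
- r.move_to(position, orientation): joint-space move of the TCP to a pose.
- r.move_linear(position, rot=None, vel=0.15): straight line of the TCP; rot=None keeps the orientation; vel is the mean speed in m/s.
- r.set_joints(angles): joint-space move.
- r.set_gripper(opening, squeeze=None): opening from 0.0 (shut) to 1.0 (fully open); squeeze is the grip in N (None keeps the last); returns when the fingers have stopped.
- r.sleep(seconds).
- r.inverse_kinematics(position, orientation): joint angles nearest the present ones, or None.
- optics.get_image(name): name is "scene" or "top" or "wrist"; returns a dict with "pixels" (420x560x3 uint8, red, green, blue), "depth" (420x560 float32, m along the optical axis (not along the pixel's ray), 0 where there is no reading), "fx", "fy", "cx", "cy" (pixels), "camera_from_world" (4x4, takes a point from world to camera coordinates); the wrist camera has in their place "mount" (4x4, takes a point from camera to tool coordinates, whose origin is the TCP and whose axes are the flange's). Camera axes: x right, y down, z forward; pixel columns grow to the right and rows downward; lengths in m; the calibration is good to about 2 mm. A picture is of the moment at which its call begins: read the wrist's pose just before it.
A pose or a line that the arm cannot do raises r.PlanningError and nothing moves.
- r.hand_in(): hands the job in; it is judged then, once.
Readings, each from a call of its own:
- r.current_t(): time.
- r.current_q(): joint angles.
- r.current_qvel(): joint speeds.
- r.current_effort(): joint torques, N m.
- r.current_tool_pos(): TCP position.
- r.current_ee_rot(): TCP orientation.
- r.current_contact_force(): force on the tool from outside, world axes, zero at the start.
- r.current_torque(): the same for the moment, N m.
- r.current_opening(): opening from 0.0 (shut) to 1.0 (fully open).
- r.current_finger_force(): force on a finger pad.
Only numpy, scipy, OpenCV 4.12 (cv2) and the standard library are available. Lean on these libraries where they do the work, as an engineer would, in place of code of your own. Each camera call takes 0.05 s, during which the arm holds its last target. There are 200 camera calls.

## Working session

There is one attempt and no reset: what is moved stays moved. The work goes in short steps, each a Python script; the robot and the scene stay as the last script left them, time stands still between calls to the robot, and variables do not carry over. Pictures are saved under pics/ and viewed, at most 10 in all, crops included, and the job is handed in when it is done.

```bash
mkdir -p pics; ls; cat > h.py <<'E'
import numpy as np, cv2
from scipy.spatial.transform import Rotation as R
from cell import r, optics
def shot(name):
    p=np.array(r.current_tool_pos()); q=np.array(r.current_ee_rot())
    im=optics.get_image(name)
    if name=="wrist":
        T=np.eye(4); T[:3,:3]=R.from_quat(q).as_matrix(); T[:3,3]=p
        im["wfc"]=T@np.array(im["mount"])
    else: im["wfc"]=np.linalg.inv(np.array(im["camera_from_world"]))
    return im
def cloud(im):
    d=im["depth"]; v,u=np.mgrid[:d.shape[0],:d.shape[1]]
    P=np.stack([(u-im["cx"])/im["fx"]*d,(v-im["cy"])/im["fy"]*d,d,np.ones_like(d)],-1)
    W=(P@im["wfc"].T)[...,:3]; W[d==0]=np.nan
    return W
def save(im,fn): cv2.imwrite("pics/"+fn,im["pixels"][...,::-1])
def proj(im,p):
    c=np.linalg.inv(im["wfc"])@np.r_[p,1]; return c[0]/c[2]*im["fx"]+im["cx"],c[1]/c[2]*im["fy"]+im["cy"]
E
python3 - <<'E'
from h import *
for n in("scene","top"):
    im=shot(n); save(im,n+".png"); np.savez("pics/"+n,**{k:np.array(v) for k,v in im.items()})
    print(n,im["wfc"].round(3).tolist(),im["fx"])
print(r.current_ee_rot(),r.finger_overhang,r.current_t())
E
```

```text
pics
scene [[-0.729, -0.353, 0.586, -0.167], [-0.684, 0.348, -0.641, 0.802], [0.023, -0.868, -0.495, 0.752], [0.0, 0.0, 0.0, 1.0]] 410.7890869345241
top [[0.067, -0.976, 0.207, 0.421], [-0.998, -0.066, 0.014, -0.062], [-0.0, -0.208, -0.978, 1.067], [0.0, 0.0, 0.0, 1.0]] 401.44021046583435
[ 9.80384391e-01  1.97094351e-01 -5.32852811e-05 -5.10574429e-04] 0.022 0.1
```

View pics/top.png

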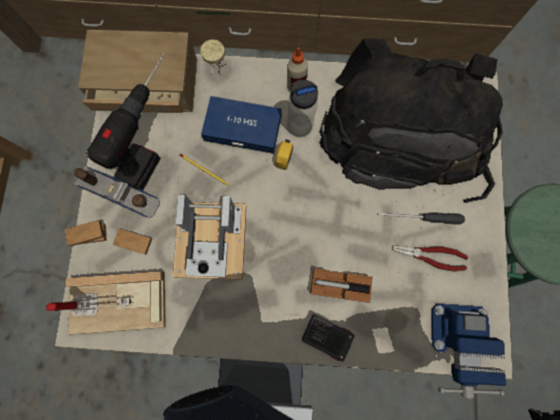

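View pics/scene.png

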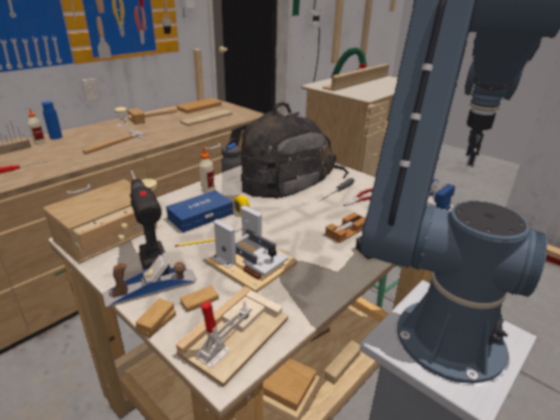

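The top view shows the jig at about (210,240) with its knob at (203,268), and the tray at (341,285) with the pin's grip to the right. The screwdriver is at (425,216), and the loose blank is at (132,240). I'll get rough numbers from the depth image.

```bash
python3 - <<'E'
from h import *
d=np.load("pics/top.npz"); im={k:d[k] for k in d.files}; W=cloud(im); 
def rect(m,name):
    P=W[m][:,:2].astype(np.float32); print(name,len(P),cv2.minAreaRect(P*1000), 'z',np.nanmedian(W[m][:,2]).round(4))
vv,uu=np.mgrid[:420,:560]
box=lambda a,b,c,e:(uu>=a)&(uu<=c)&(vv>=b)&(vv<=e)
z=W[...,2]
rect(box(170,190,250,280)&(z>.013)&(z<.025),'base')
rect(box(170,190,205,235)&(z>.13)&(z<.145),'cheekL')
rect(box(205,190,250,235)&(z>.13)&(z<.145),'cheekR')
rect(box(190,255,215,280)&(z>.09)&(z<.12),'knob')
rect(box(305,260,378,305)&(z>.026)&(z<.042),'tray')
rect(box(305,260,378,305)&(z>.006),'tray all')
rect(box(108,225,155,258)&(z>.012),'blank')
rect(box(272,138,295,170)&(z>.03),'tape')
rect(box(370,205,470,226)&(z>.006),'screwd')
for u,v in((203,268),(341,285),(355,287),(183,200),(225,200)): print(u,v,W[v,u].round(4))
E
```

```text
base 2462 ((546.298583984375, 131.09637451171875), (200.1461639404297, 180.13916015625), 2.0220017433166504) z 0.0168
cheekL 217 ((598.489501953125, 187.08993530273438), (70.29835510253906, 17.17841339111328), 2.375802755355835) z 0.1361
cheekR 215 ((602.7883911132812, 79.26475524902344), (70.89275360107422, 16.306976318359375), 2.029710531234741) z 0.1364
knob 40 ((469.2984924316406, 127.51707458496094), (14.46883487701416, 16.42542839050293), 3.505817174911499) z 0.0916
tray 984 ((451.63568115234375, -217.13531494140625), (150.47885131835938, 66.12931823730469), 85.26091003417969) z 0.032
tray all 1500 ((451.5850524902344, -217.1381072998047), (150.4659423828125, 66.16325378417969), 85.30996704101562) z 0.03
blank 586 ((528.1693725585938, 336.4291687011719), (92.22169494628906, 44.94462966918945), 77.26280975341797) z 0.0174
tape 380 ((790.4862060546875, -40.43053436279297), (56.87478256225586, 70.71382904052734), 86.01663208007812) z 0.0575
screwd 520 ((646.5781860351562, -425.08221435546875), (222.076904296875, 29.00010108947754), 89.38995361328125) z 0.0224
203 268 [0.4668 0.1255 0.0943]
341 285 [ 0.4509 -0.2165  0.0268]
355 287 [ 0.4483 -0.252   0.0283]
183 200 [0.621  0.1817 0.1376]
225 200 [0.6282 0.0824 0.1353]
```

```bash
cat >> h.py <<'E'
def quat(z,yc):
    "tool z along z, closing line along yc (sign as given)"
    z=np.array(z,float); z/=np.linalg.norm(z); y=np.array(yc,float); y-=z*(y@z); y/=np.linalg.norm(y)
    return R.from_matrix(np.stack([np.cross(y,z),y,z],1)).as_quat()
E
python3 - <<'E'
from h import *
print(np.round(shot("wrist")["mount"],3).tolist())
def best(p,z,yc):
    c=[]
    for s in(1,-1):
        q=quat(z,np.array(yc)*s); j=r.inverse_kinematics(p,q)
        if j is not None: c.append((np.abs(np.array(j)-r.current_q()).max(),s,q))
    print([x[:2] for x in c]); return min(c,key=lambda x:x[0])[2]
p=[.42,-.2,.26]; r.move_to(p,best(p,[0,0,-1],[1,.0,0]))
im=shot("wrist"); save(im,"w1.png"); np.savez("pics/w1",**{k:np.array(v) for k,v in im.items()})
p=[.56,-.17,.25]; r.move_to(p,best(p,[.15,.75,-.55],[1,0,0]))
im=shot("wrist"); save(im,"w2.png"); np.savez("pics/w2",**{k:np.array(v) for k,v in im.items()})
print(r.current_t(),r.current_q())
a=cv2.imread("pics/w1.png");b=cv2.imread("pics/w2.png")
cv2.imwrite("pics/w12.png",cv2.resize(np.vstack([a,b]),(400,600)))
E
```

```text
[[-0.0, -0.956, -0.293, 0.075], [1.0, -0.0, 0.0, 0.0], [-0.0, -0.293, 0.956, -0.121], [0.0, 0.0, 0.0, 1.0]]
[(np.float64(0.714035191336668), 1), (np.float64(2.681650003679464), -1)]
[(np.float64(0.8017960868456828), 1), (np.float64(2.852442736898532), -1)]
2.425 [-0.68179484  0.61562425  1.50578718  0.79947218  1.58583303 -0.83256058]
```

View pics/w2.png

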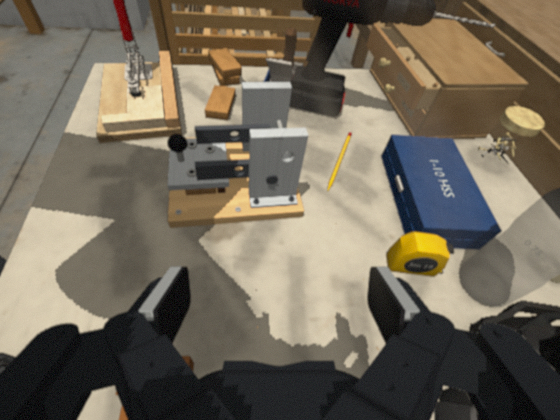

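View pics/w1.png

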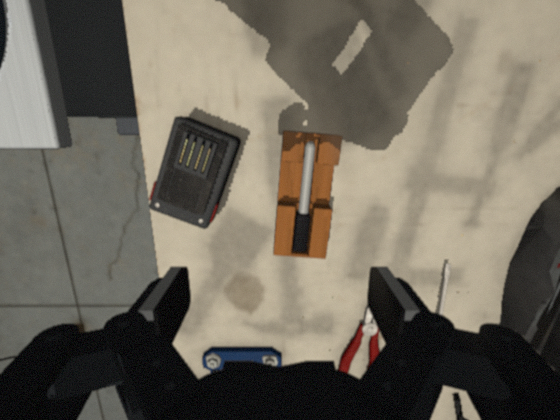

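The second wrist view shows the lock hole at about (288,157), the hinge pin end at (271,181) and the knob at (178,143). The first shows the pin in the tray, with its tip at (311,142), its shoulder at (304,215) and its grip end at (301,250). The charger is at (195,170). I'll measure these more finely.

```bash
python3 - <<'E'
from h import *
ld=lambda n:(lambda d:{k:d[k] for k in d.files})(np.load(f"pics/{n}.npz"))
O=np.array([.5463,.1311,0]); Rz=R.from_euler('z',2.1,degrees=True).as_matrix()
im=ld("w2"); W=cloud(im); J=(W-O)@Rz
v,u=np.mgrid[:420,:560]
face=(u>252)&(u<305)&(v>135)&(v<195)&(J[...,2]>.03)&(J[...,2]<.13)&(abs(J[...,1]+.062)<.006)
P=J[face]; print("face y med",np.median(P[:,1]),'fit yaw',np.polyfit(P[:,0],P[:,1],1),'x range',np.percentile(P[:,0],[1,99]))
yf=np.median(P[:,1])
# rectified face picture: 0.25 mm/px, jig x 10..100, z 20..145
xs,zs=np.meshgrid(np.arange(.01,.1,.00025),np.arange(.145,.02,-.00025))
Q=np.stack([xs,np.full_like(xs,yf),zs],-1)@Rz.T+O
C=(np.c_[Q.reshape(-1,3),np.ones(xs.size)]@np.linalg.inv(im["wfc"]).T)
mu=(C[:,0]/C[:,2]*im["fx"]+im["cx"]).reshape(xs.shape).astype(np.float32); mv=(C[:,1]/C[:,2]*im["fy"]+im["cy"]).reshape(xs.shape).astype(np.float32)
f=cv2.remap(im["pixels"],mu,mv,cv2.INTER_CUBIC)[...,::-1]
# knob
k=(u>165)&(u<190)&(v>130)&(v<155)&(J[...,2]>.07)&(J[...,2]<.1); print("knob J",np.nanmin(J[k],0),np.nanmax(J[k],0))
t=ld("top"); Wt=(cloud(t)-O)@Rz; k=(Wt[...,2]>.088)&(Wt[...,2]<.1)&(abs(Wt[...,1])<.03)&(Wt[...,0]<-.04); print("knob top J",np.nanmedian(Wt[k],0),np.nanmin(Wt[k],0),np.nanmax(Wt[k],0))
c=cloud(t); m=(np.mgrid[:420,:560][1]>295)&(np.mgrid[:420,:560][1]<360)&(np.mgrid[:420,:560][0]>310)&(np.mgrid[:420,:560][0]<365)&(c[...,2]>.01); print("charger",c[m].min(0),c[m].max(0))
# tray from w1
w=ld("w1"); W1=cloud(w)
m=(u>268)&(u<345)&(v>125)&(v<262)&(W1[...,2]>.027)&(W1[...,2]<.045)
print("tray w1",cv2.minAreaRect(W1[m][:,:2].astype(np.float32)*1000),np.median(W1[m][:,2]))
OT=np.array([.4516,-.2171,0]); RT=R.from_euler('z',-4.7,degrees=True).as_matrix()
xs,ys=np.meshgrid(np.arange(-.036,.036,.00025),np.arange(.08,-.08,-.00025))
Q=np.stack([xs,ys,np.full_like(xs,.03)],-1)@RT.T+OT
C=(np.c_[Q.reshape(-1,3),np.ones(xs.size)]@np.linalg.inv(w["wfc"]).T)
g=cv2.remap(w["pixels"],(C[:,0]/C[:,2]*w["fx"]+w["cx"]).reshape(xs.shape).astype(np.float32),(C[:,1]/C[:,2]*w["fy"]+w["cy"]).reshape(xs.shape).astype(np.float32),cv2.INTER_CUBIC)[...,::-1]
for img,x0,y0,s in((f,10,145,-1),(g,-36,80,-1)):
    for i in range(0,img.shape[1],40): cv2.line(img,(i,0),(i,6),(0,0,255),1); cv2.putText(img,str(int(x0+i/4)),(i,16),0,.33,(0,0,255))
    for i in range(0,img.shape[0],40): cv2.line(img,(0,i),(6,i),(0,0,255),1); cv2.putText(img,str(int(y0-i/4)),(8,i+4),0,.33,(0,0,255))
H=600; out=np.zeros((640,f.shape[1]+g.shape[1]+10,3),np.uint8); out[:f.shape[0],:f.shape[1]]=f; out[:g.shape[0],f.shape[1]+10:]=g
cv2.imwrite("pics/rect.png",out[:600]); print(out.shape)
E
```

```text
face y med -0.059470690468506573 fit yaw [ 0.00176416 -0.05964093] x range [0.02344414 0.09034385]
knob J [-0.09080534 -0.01172352  0.07175648] [-0.06387741  0.01027017  0.09535423]
knob top J [-0.07723372  0.00035109  0.0906809 ] [-0.08885496 -0.00917304  0.08800554] [-0.06730149  0.01052005  0.09621193]
charger [ 0.26932638 -0.25031055  0.01076774] [ 0.37454054 -0.12421686  0.06068845]
tray w1 ((451.87042236328125, -214.819580078125), (150.0159149169922, 66.02754211425781), 85.30070495605469) 0.033496000488369315Traceback (most recent call last):
  File "<stdin>", line 29, in <module>
cv2.error: OpenCV(4.12.0) :-1: error: (-5:Bad argument) in function 'line'
> Overload resolution failed:
>  - Layout of the output array img is incompatible with cv::Mat
>  - Expected Ptr<cv::UMat> for argument 'img'
```

```bash
cat >> h.py <<'E'
def ld(n):
    d=np.load(f"pics/{n}.npz"); return {k:d[k] for k in d.files}
def rectify(im,O,M,Q):
    sh=Q.shape[:2]; Q=(Q@M.T+O).reshape(-1,3)
    C=np.c_[Q,np.ones(len(Q))]@np.linalg.inv(im["wfc"]).T
    f=lambda a,k,c:(C[:,a]/C[:,2]*im[k]+im[c]).reshape(sh).astype(np.float32)
    return np.ascontiguousarray(cv2.remap(im["pixels"],f(0,"fx","cx"),f(1,"fy","cy"),cv2.INTER_CUBIC)[...,::-1])
def ticks(img,x0,y0):
    for i in range(0,img.shape[1],40): cv2.line(img,(i,0),(i,6),(0,0,255),1); cv2.putText(img,str(int(x0+i/4)),(i,16),0,.33,(0,0,255))
    for i in range(0,img.shape[0],40): cv2.line(img,(0,i),(6,i),(0,0,255),1); cv2.putText(img,str(int(y0-i/4)),(8,i+4),0,.33,(0,0,255))
E
python3 - <<'E'
from h import *
O=np.array([.5463,.1311,0]); Rz=R.from_euler('z',2.1,degrees=True).as_matrix()
xs,zs=np.meshgrid(np.arange(.01,.1,.00025),np.arange(.145,.02,-.00025))
f=rectify(ld("w2"),O,Rz,np.stack([xs,np.full_like(xs,-.0595),zs],-1)); ticks(f,10,145)
OT=np.array([.4518,-.2148,0]); RT=R.from_euler('z',-4.7,degrees=True).as_matrix()
xs,ys=np.meshgrid(np.arange(-.036,.036,.00025),np.arange(.08,-.07,-.00025))
g=rectify(ld("w1"),OT,RT,np.stack([xs,ys,np.full_like(xs,.03)],-1)); ticks(g,-36,80)
out=np.zeros((600,f.shape[1]+g.shape[1]+10,3),np.uint8); out[:f.shape[0],:f.shape[1]]=f; out[:g.shape[0],f.shape[1]+10:]=g
cv2.imwrite("pics/rect.png",out)
E
```

```text
Traceback (most recent call last):
ValueError: could not broadcast input array from shape (601,288,3) into shape (600,288,3)
```

```bash
python3 - <<'E'
from h import *
O=np.array([.5463,.1311,0]); Rz=R.from_euler('z',2.1,degrees=True).as_matrix()
xs,zs=np.meshgrid(np.arange(.01,.1,.00025),np.arange(.145,.02,-.00025))
f=rectify(ld("w2"),O,Rz,np.stack([xs,np.full_like(xs,-.0595),zs],-1)); ticks(f,10,145)
OT=np.array([.4518,-.2148,0]); RT=R.from_euler('z',-4.7,degrees=True).as_matrix()
xs,ys=np.meshgrid(np.arange(-.036,.036,.00025),np.arange(.08,-.07,-.00025))
g=rectify(ld("w1"),OT,RT,np.stack([xs,ys,np.full_like(xs,.03)],-1))[:600]; ticks(g,-36,80)
out=np.zeros((600,f.shape[1]+g.shape[1]+10,3),np.uint8); out[:f.shape[0],:f.shape[1]]=f[:600]; out[:g.shape[0],f.shape[1]+10:]=g
cv2.imwrite("pics/rect.png",out)
E
```

```text
(no output)
```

View pics/rect.png

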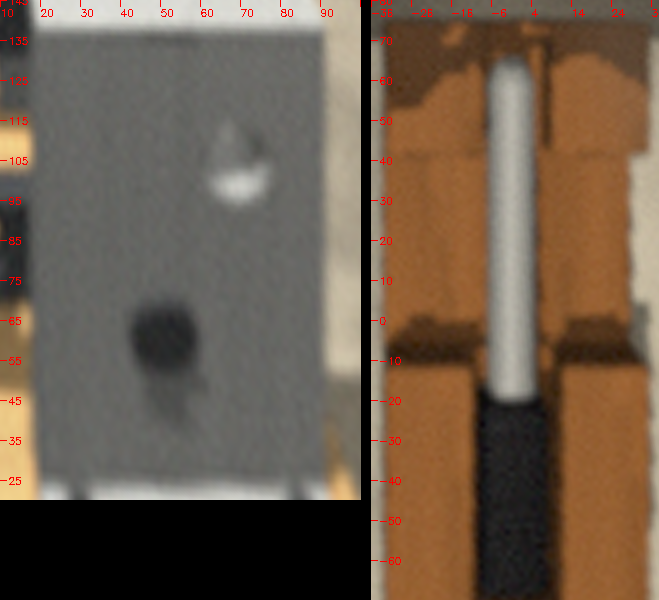

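Checks out: the hole is at jig x≈70, z≈104, the hinge at x≈51 and the cheek spans 19..91. The pin's shoulder is at tray y≈-19.5 and its tip at +65.5. Next, the swing.

```bash
cat >> h.py <<'E'
O=np.array([.5463,.1322,0]); Rz=R.from_euler('z',2.1,degrees=True).as_matrix()
jw=lambda x,y,z: O+Rz@np.array([x,y,z])
def best(p,z,yc):
    c=[]
    for s in(1,-1):
        q=quat(z,np.array(yc)*s); j=r.inverse_kinematics(p,q)
        if j is not None: c.append((np.abs(np.array(j)-r.current_q()).max(),tuple(q)))
    return np.array(min(c)[1])
st=lambda m="":print(m,"t",round(r.current_t(),2),"p",np.round(r.current_tool_pos(),4),"F",np.round(r.current_contact_force(),1),"op",round(r.current_opening(),3),"ff",np.round(r.current_finger_force(),1))
E
python3 - <<'E'
from h import *
def knob(th): 
    c,s=np.cos(th),np.sin(th); return jw(.051-.128*c+.018*s,0,.063+.128*s+.018*c)+[0,0,.003]
k0=knob(0); up=k0+[0,0,.09]
q=best(up,[0,0,-1],Rz[:,1])
r.move_linear(np.array(r.current_tool_pos())+[-.05,0,.1],vel=.3)
r.move_to(up,q); r.set_gripper(.62,30); st("above")
r.move_linear(k0,vel=.12); st("at")
r.set_gripper(0.0,30); st("grip")
for i,th in enumerate(np.linspace(0,2.0,17)[1:]):
    r.move_linear(knob(th),vel=.12)
    if i%3==0 or i==15: st(f"{th:.2f}")
im=shot("scene"); save(im,"s2.png")
E
```

```text
above t 4.68 p [0.4695 0.1291 0.174 ] F [0.  0.5 0.3] op 0.622 ff 0.0
at t 5.58 p [0.4697 0.1295 0.0845] F [ 0.1 -0.5  0.3] op 0.619 ff 0.0
grip t 5.95 p [0.4697 0.1304 0.0849] F [-1.5  9.2  4.6] op 0.3 ff 29.3
0.12 t 6.23 p [0.4728 0.1305 0.1006] F [ 0.3 10.3 -4.6] op 0.298 ff 30.0
0.50 t 7.08 p [0.4935 0.1312 0.1437] F [-1.6  9.2 -3.3] op 0.296 ff 30.4
0.88 t 7.93 p [0.5288 0.1325 0.1764] F [-4.5  7.8  1.5] op 0.301 ff 30.7
1.25 t 8.78 p [0.5742 0.1342 0.1939] F [-2.9  5.7  3.6] op 0.299 ff 31.4
1.62 t 9.63 p [0.6229 0.1359 0.1938] F [0.1 5.4 4. ] op 0.299 ff 31.5
2.00 t 10.48 p [0.6681 0.1376 0.1757] F [1.9 5.7 3.4] op 0.301 ff 31.6
```

```bash
sed -i 's/^O=.*; Rz/O=np.array([.5463,.1335,0]); Rz/' h.py; python3 - <<'E'
from h import *
def knob(th): 
    c,s=np.cos(th),np.sin(th); return jw(.051-.128*c+.018*s,0,.063+.128*s+.018*c)+[0,0,.003]
r.move_linear(knob(2.02),vel=.05); st("push")
r.move_linear(knob(2.03),vel=.05); st("push")
r.set_gripper(.6); st("rel")
p=np.array(r.current_tool_pos()); r.move_linear(p+[.004,0,.12],vel=.2)
p=np.array(r.current_tool_pos()); r.move_linear(p+[-.12,-.12,.06],vel=.4); st()
im=shot("scene"); a=im["pixels"][190:300,190:310,::-1]; t=shot("top"); b=t["pixels"][170:290,160:260,::-1]
out=np.hstack([cv2.resize(a,(400,400)),cv2.resize(b,(400,400))]); cv2.imwrite("pics/open.png",out)
W=(cloud(t)-O)@Rz.T.T; m=(abs(W[...,1])<.06)&(W[...,2]>.15)&(W[...,0]>.05)&(W[...,0]<.2); print(np.nanmax(W[m],0),np.nanmin(W[m],0))
E
```

```text
push t 10.78 p [0.6691 0.1377 0.175 ] F [-6.5 -1.4 12.6] op 0.297 ff 32.3
push t 11.03 p [0.6693 0.1377 0.1748] F [-15.   -3.   20.2] op 0.297 ff 32.9
rel t 11.4 p [0.6701 0.1379 0.1724] F [ 0.6 -1.3  0.4] op 0.597 ff 0.0
 t 12.75 p [0.5533 0.0175 0.3502] F [-0.1  0.5  0.8] op 0.605 ff 0.0Traceback (most recent call last):
  File "<stdin>", line 11, in <module>
    res = np.fmax.reduce(a, axis=axis, out=out, **kwargs)
ValueError: zero-size array to reduction operation fmax which has no identity
```

View pics/open.png

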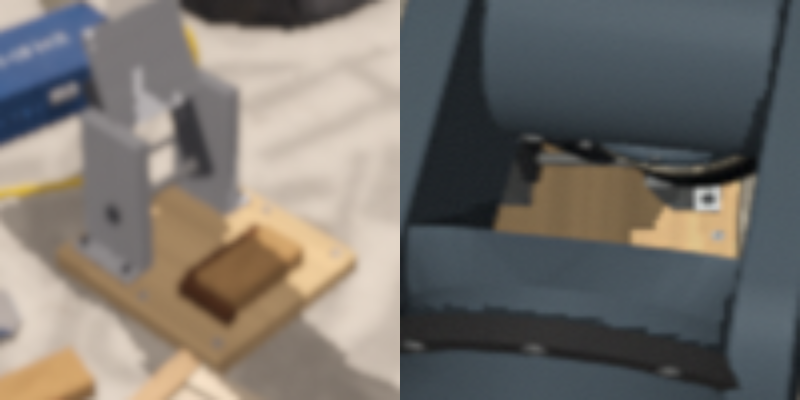

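The plate is up and stays leaning on its stop after release: in the left crop it stands behind the cheeks, and the blank is still in its bed. Now the pin: pick it up by the middle, then put it down on clear bench.

```bash
python3 - <<'E'
from h import *
OT=np.array([.4518,-.2148,0]); RT=R.from_euler('z',-4.7,degrees=True).as_matrix()
g=OT+RT@np.array([-.00075,.010,.0385])
up=g+[0,0,.08]; q=best(up,[0,0,-1],RT[:,0]); r.move_to(up,q); r.set_gripper(.5,60)
r.move_linear(g,vel=.12); st("at pin"); r.set_gripper(0,60); st("grip")
r.move_linear(g+[0,0,.09],vel=.12); st("lift")
b=np.array([.555,-.115,.0385-.023+.0095]); 
q=best(b+[0,0,.08],[0,0,-1],Rz[:,0]); r.move_linear(b+[0,0,.09],q,vel=.2)
r.move_linear(b+[0,0,.01],vel=.12); r.move_linear(b,vel=.03); st("down")
r.set_gripper(.4); st("rel"); 
r.move_linear(b+[0,0,.06],vel=.15)
v=np.array([.545,-.21,.2]); r.move_to(v,quat([0,.15,-1],R.from_quat(q).as_matrix()[:,1])); st()
im=shot("wrist"); save(im,"w3.png"); np.savez("pics/w3",**{k:np.array(v) for k,v in im.items()})
E
```

```text
at pin t 15.19 p [ 0.4522 -0.2049  0.039 ] F [-0.1  0.3 -0.4] op 0.498 ff 0.0
grip t 15.58 p [ 0.4522 -0.2049  0.0392] F [-1.1  0.7  5.9] op 0.109 ff 58.6
lift t 16.48 p [ 0.4515 -0.2046  0.1279] F [ 0.3  0.4 -1.1] op 0.11 ff 58.6
down t 18.62 p [ 0.5551 -0.115   0.0251] F [-0.7  0.7  1.6] op 0.111 ff 58.7
rel t 18.98 p [ 0.555 -0.115  0.025] F [ 0.2 -0.4  0. ] op 0.398 ff 0.0
 t 20.18 p [ 0.5443 -0.2092  0.1981] F [ 0.2  0.2 -0.9] op 0.403 ff 0.0
```

View pics/w3.png

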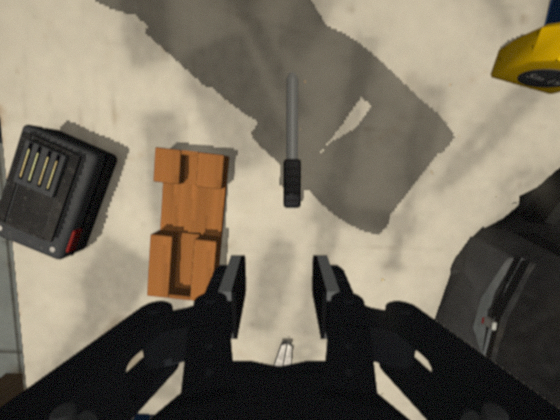

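The pin lies on the bench with its tip at (292,74), its shoulder at (291,161) and its grip end at (291,207). Next I'll measure its axis and take it by the grip.

```bash
python3 - <<'E'
from h import *
im=ld("w3"); W=cloud(im); v,u=np.mgrid[:420,:560]
m=(u>278)&(u<306)&(v>66)&(v<214)&(W[...,2]>.0055)
P=W[m]; print(cv2.minAreaRect(P[:,:2].astype(np.float32)*1000))
a=np.polyfit(P[:,1],P[:,0],1); print("yaw deg",-np.degrees(a[0]),"y range",P[:,1].min(),P[:,1].max())
def ray(px,z):
    d=im["wfc"][:3,:3]@np.array([(px[0]-im["cx"])/im["fx"],(px[1]-im["cy"])/im["fy"],1]); o=im["wfc"][:3,3]; return o+d*(z-o[2])/d[2]
for n,px,z in(("tip",(292,73.5),.006),("shoulder",(291.3,161),.016),("gripend",(291,207),.018)): print(n,ray(px,z).round(4))
g=(v>165)&(v<203)&m; print("grip z",np.percentile(W[g][:,2],[10,50,90]),"x",np.percentile(W[g][:,0],[1,50,99])); s=(v>80)&(v<155)&m
print("slope z/y",np.polyfit(W[g][:,1],W[g][:,2],1)[0])
E
```

```text
((555.48095703125, -125.97128295898438), (17.4655818939209, 134.05514526367188), 2.1395723819732666)
yaw deg 2.119585768998693 y range -0.19320124125478647 -0.05893826656059667
tip [ 0.5535 -0.0597  0.006 ]
shoulder [ 0.5559 -0.1463  0.016 ]
gripend [ 0.5575 -0.1929  0.018 ]
grip z [0.01744193 0.01882479 0.01991493] x [0.54799891 0.55698812 0.56620812]
slope z/y -0.033143404354733126
```

```bash
cat >> h.py <<'E'
def T(p,Rm): M=np.eye(4); M[:3,:3]=Rm; M[:3,3]=p; return M
def pinT(s,d):
    y=np.array(d,float)/np.linalg.norm(d); x=np.cross(y,[0,0,1]); x/=np.linalg.norm(x); return T(s,np.stack([x,y,np.cross(x,y)],1))
# pin as it lay when taken; tool_in_pin saved at the grasp
def tool_for(tip_depth,dx=0,dz=0):
    "tool pose with the pin level on the hole axis, tip tip_depth inside the mouth"
    M=pinT(jw(.0698+dx,-.062+tip_depth-.085,.104+dz),Rz[:,1])@np.load("pics/tip.npy")
    return M[:3,3],R.from_matrix(M[:3,:3]).as_quat()
E
python3 - <<'E'
from h import *
d=np.array([-.0367,.9993,-.038]); S=np.array([.5562,-.1440,.0090])
a=np.radians(20); z=Rz[:,1]*np.sin(a)+np.array([0,0,-np.cos(a)])
gp=S-.034*d; gp[2]=.0055; p=gp-.022*z; 
q=best(p-.08*z,z,Rz[:,0])
r.set_gripper(.5,80); r.move_to(p-.07*z,q); r.move_linear(p,vel=.1); st("at"); r.set_gripper(0,80); st("grip")
tool=T(r.current_tool_pos(),R.from_quat(r.current_ee_rot()).as_matrix())
np.save("pics/tip.npy",np.linalg.inv(pinT(S,d))@tool)
r.move_linear(np.array(r.current_tool_pos())+[0,-.02,.1],vel=.15); st("lift")
P,Q=tool_for(-.02); print(r.inverse_kinematics(P,Q),r.inverse_kinematics(*tool_for(.085)))
r.move_linear(P+[0,-.05,.0],Q,vel=.15); r.move_linear(P,vel=.1); st("pre")
im=shot("wrist"); np.savez("pics/w4",**{k:np.array(v) for k,v in im.items()}); save(im,"w4.png")
E
```

```text
at t 21.83 p [ 0.5581 -0.1858  0.0268] F [-0.1 -0.4  0.2] op 0.501 ff 0.0
grip t 22.18 p [ 0.558  -0.1858  0.0268] F [-0.2 -2.2  6.2] op 0.182 ff 81.0
lift t 23.02 p [ 0.5575 -0.2055  0.1258] F [ 0.1 -0.5 -1.5] op 0.186 ff 80.4
[-0.32879462  0.6986333   1.48976453  0.40040136  1.12943865 -0.57043597] [-0.17014772  0.66432946  1.55610227  0.44015121  1.04801345 -0.4534725 ]
pre t 24.52 p [ 0.6241 -0.0732  0.1203] F [ 0.1  0.7 -1. ] op 0.182 ff 80.4
```

View pics/w4.png

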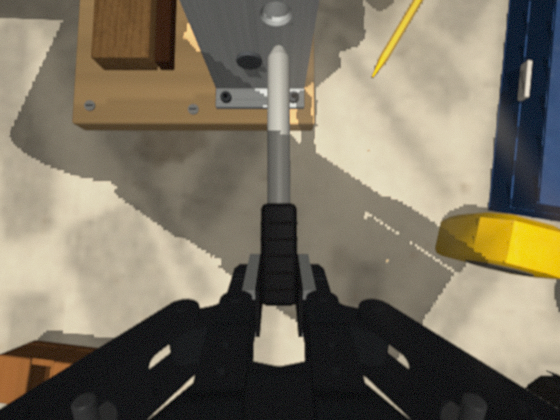

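The pin is held by the grip, with its tip at (278,48) and the countersunk hole just ahead at (276,14). Now I'll check how well they line up.

```bash
python3 - <<'E'
from h import *
im=ld("w4"); W=(cloud(im)-O)@Rz; px=im["pixels"]
o=(im["wfc"][:3,3]-O)@Rz
def ray(u,v,ax,val):
    d=Rz.T@im["wfc"][:3,:3]@np.array([(u-im["cx"])/im["fx"],(v-im["cy"])/im["fy"],1]); return (o+d*(val-o[ax])/d[ax])
# cheek face plane & pin points from depth
f=W[30:80,200:255].reshape(-1,3); print("face y",np.nanmedian(f[:,1]))
for v in range(56,200,16):
    row=W[v,262:296]; ok=row[:,2]>.085
    print(v,"u",262+np.where(ok)[0].mean() if ok.any() else None,"x",row[ok,0].mean().round(4),"y",np.median(row[ok,1]).round(4),"ztop",np.nanmax(row[ok,2]).round(4))
print("hole",ray(276,14,1,-.062)); 
out=cv2.resize(px[0:75,235:320,::-1],None,fx=8,fy=8,interpolation=cv2.INTER_CUBIC); cv2.imwrite("pics/hole.png",out)
E
```

```text
face y -0.062065637120493025
56 u 278.0 x 0.0701 y -0.0896 ztop 0.11
72 u 278.0 x 0.0701 y -0.0983 ztop 0.1106
88 u 278.0 x 0.0701 y -0.1071 ztop 0.1106
104 u 278.0 x 0.0701 y -0.1156 ztop 0.1115
120 u 278.0 x 0.0701 y -0.1239 ztop 0.1101
136 u 278.0 x 0.0701 y -0.1327 ztop 0.1103
152 u 278.40909090909093 x 0.0703 y -0.1409 ztop 0.1104
168 u 278.0 x 0.0701 y -0.1492 ztop 0.1104
184 u 277.6818181818182 x 0.0699 y -0.1574 ztop 0.1114
hole [ 0.06898428 -0.062       0.10341331]
```

View pics/hole.png

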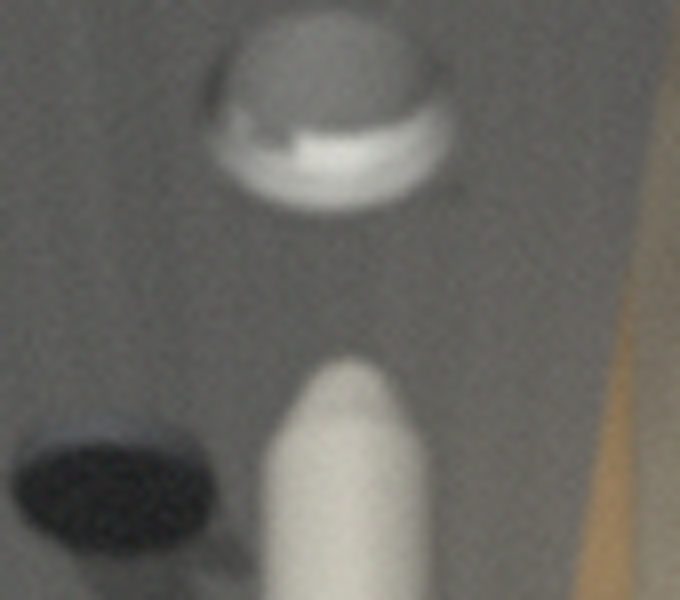

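```bash
python3 - <<'E'
from h import *
for dep in (-.015,-.003,.003,.008,.015,.02,.026,.032,.04,.055,.07,.08):
    P,Q=tool_for(dep,-.0009,-.0004); r.move_linear(P,Q,vel=.05)
    F=np.array(r.current_contact_force()); st(f"{dep:.3f}")
    if np.linalg.norm(F-[0,0,-1])>25: print("STOP"); break
E
```

```text
-0.015 t 24.82 p [ 0.6228 -0.0683  0.1197] F [ 0.1  0.1 -0.5] op 0.187 ff 80.4
-0.003 t 25.22 p [ 0.6224 -0.056   0.1198] F [ 0.5 -0.2 -1.1] op 0.182 ff 80.4
0.003 t 25.48 p [ 0.6222 -0.0501  0.1198] F [ 0.2 -0.4 -1. ] op 0.185 ff 80.4
0.008 t 25.73 p [ 0.622  -0.0451  0.1198] F [ 0.1  0.2 -0.6] op 0.179 ff 80.4
0.015 t 26.02 p [ 0.6218 -0.038   0.1198] F [-0.1 -0.6 -0.4] op 0.185 ff 80.4
0.020 t 26.27 p [ 0.6216 -0.0331  0.1198] F [0.1 0.5 0.3] op 0.186 ff 80.4
0.026 t 26.54 p [ 0.6214 -0.0271  0.1198] F [-0.5 -0.3 -0.8] op 0.185 ff 80.4
0.032 t 26.81 p [ 0.6211 -0.0211  0.1198] F [ 0.3  0.6 -0.4] op 0.185 ff 80.3
0.040 t 27.12 p [ 0.6208 -0.013   0.1198] F [-0.5 -0.6 -0.5] op 0.183 ff 80.3
0.055 t 27.57 p [0.6203 0.0019 0.1198] F [ 0.7  0.  -0.9] op 0.186 ff 80.4
0.070 t 28.02 p [0.6198 0.0169 0.1198] F [-1.1 -0.5 -0.2] op 0.184 ff 80.3
0.080 t 28.37 p [0.6194 0.0269 0.1198] F [ 0.3 -1.  -0.6] op 0.183 ff 80.3
```

```bash
python3 - <<'E'
from h import *
for dep in np.arange(.082,.092,.001):
    P,Q=tool_for(dep,-.0009,-.0004); r.move_linear(P,Q,vel=.02); F=r.current_contact_force()
    if F[1]<-10: break
st(f"{dep:.3f}")
r.set_gripper(.5); st("rel")
z=R.from_quat(r.current_ee_rot()).as_matrix()[:,2]
r.move_linear(np.array(r.current_tool_pos())-.09*z,vel=.15)
r.move_linear(np.array(r.current_tool_pos())+[-.02,-.08,.02],vel=.25); r.sleep(.5); st()
im=shot("wrist"); W=(cloud(im)-O)@Rz
m=(abs(W[...,0]-.069)<.02)&(W[...,2]>.085)&(W[...,2]<.125)&(W[...,1]<-.064)&(W[...,1]>-.2); P=W[m]; print("pin grip y",P[:,1].min(),P[:,1].max(),"x",np.percentile(P[:,0],[2,98]),"z",P[:,2].max())
s=shot("scene"); out=np.hstack([cv2.resize(s["pixels"][190:300,190:310],(400,400)),cv2.resize(im["pixels"],(400,400))]); cv2.imwrite("pics/fin.png",out[...,::-1])
E
```

```text
0.087 t 29.87 p [0.6193 0.0316 0.1198] F [ -2.7 -14.6   2. ] op 0.186 ff 81.4
rel t 30.24 p [0.6192 0.0339 0.1198] F [0.8 0.6 0.1] op 0.498 ff 0.0
 t 31.98 p [ 0.5999 -0.0795  0.2222] F [-0.  -0.6  0.6] op 0.502 ff 0.0
pin grip y -0.11311901542634648 -0.06410889362100494 x [0.05944561 0.07655995] z 0.11426779253781777
```

View pics/fin.png

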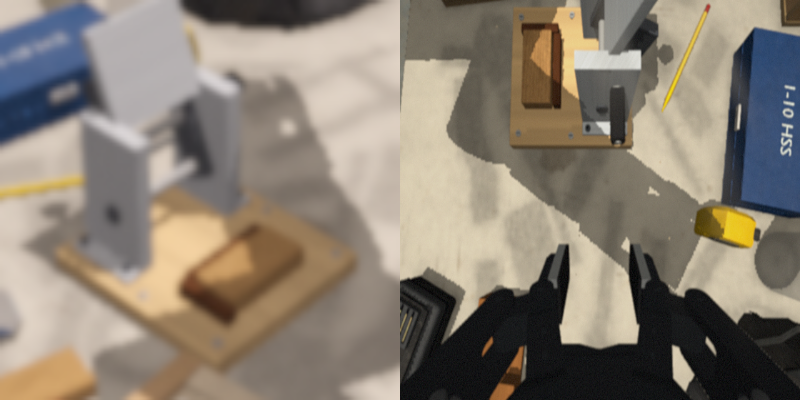

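The pin is seated: its grip end is at jig y = -113 mm, where 50 mm of grip against the cheek at -62 should put it. The shoulder also met the cheek at 14.6 N. The plate is still up and the robot is clear.

```bash
python3 -c "
from h import *
print(r.hand_in())"
```

```text
the job is handed in; nothing more can be done
None
```

I swung the drill plate up onto its stop, locked it with the pin pushed home until its grip met the cheek, and handed the job in at about 32 s, with no other loose things touched on the way.

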